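Take the sprung length stop out of the framing jig and park it on its pin

TASK

The cherry length stop is captive in the T-slot of the framing jig: slide it along to the open end, press it fully home against the sprung pad there so that its foot is free of the lips, and lift it out without forcing it. Then lower it over the upright storage pin until it rests flat on the pin's wooden base before letting go, and leave it there. Leave the tin, the block plane, the brass template and the zebrano strip where they are.

Things in the scene. Friction and masses are not known exactly. Their poses are not given: they have to be found in the camera images.
- jig: Framing jig fixed to the bench: oak base 360 x 110 mm. Origin on the slot's centre line at bench level; x runs along the slot to its open end (base from x -170 to +190), z up. T-slot: floor at z 12, lower channel 36 wide (z 12-21), lips (z 21-27) 24 mm apart from x -170 to +67. Slot closed at the back (x -158). All in mm.
- cheeks (a point): Centre of the slot at the open end of the two beech cheeks, on their top (jig x +55, z 59 mm). The cheeks stand 50 mm apart on the lips from jig x -170 to here, 20 mm thick. No fingers fit between a cheek and the stop's sides, but closed fingers fit in the channel behind the stop.
- lip_end (a point): Centre of the slot where the aluminium lips end (jig x +67, z 27 mm). Beyond it is the lip-less window where the stop lifts out once the whole foot has passed this point; the window's side walls are 21 mm high. Fingers have room beside the head there.
- pad (a point): Middle of the front face of the sprung steel pad (36 wide, z 27-57 mm) at the open end: jig x +135 mm relaxed. It yields 10 mm along jig x (4 N at first, 10 N pressed in, then solid) and springs back. Pad relaxed, stop against it (stop's origin at jig x +90): 7 mm of foot still under the lips, cannot be lifted. Solidly home (+100): foot clears the lips by 3 mm.
- shoe: Length stop, loose, about 0.22 kg. Origin: centre of the underside of its foot; x = its length (at first the jig's x), z up. Brass T-foot 60 x 34 x 8 mm high, stem 22 wide (z 8-17), cherry head 90 long x 40 wide, z 17-45 mm. A 15 mm square hole runs vertically through everything at the origin. It starts on the slot floor between the cheeks (origin 12 mm above the bench).
- pin: Storage pin fixed to the bench. Origin: centre of the underside. Round oak base 64 mm across, 12 mm high; on it an upright steel pin, 11 mm diameter, its top 62 mm above the bench, tapered over the last 8 mm. The stop parks with the pin through its square hole, foot flat on the base (stop origin 12 mm above the pin's origin), any yaw.
- tin: Bystander: red tin of panel pins, 71 mm across, 58 mm high; origin at the centre of its underside.
- plane: Bystander: black iron block plane, 160 x 50 x about 60 mm high; origin at the centre of its sole, x = its length.
- template: Bystander: flat brass mitre template, about 110 x 110 x 6 mm; origin near its middle, underside.
- strip: Bystander: zebrano border strip 320 (local y) x 24 x 12 mm; origin at the centre of its underside.
Mind the look-alikes: they are no part of the job. What is meant by the shoe is not green, and is the larger of those in its own colour.

How it is judged (in metres and radians):
On the way, in this order (a step that is already met when the one before it is completed fails the run):
1. the stop has been slid along the slot to the sprung pad, still down in the slot (x of shoe in the frame of jig above 0.082 m and z of shoe in the frame of jig below 0.018 m), for 0.1 s.
2. the stop has been lifted clear of the jig (z of shoe in the frame of jig above 0.06 m), for 0.1 s.
3. the stop has been lowered over the pin onto its base while still held (z of shoe in the frame of pin below 0.016 m and horizontal distance between shoe and pin below 0.006 m and contact force between the fingers and shoe above 0.5 N), for 0.1 s.
At the end, for the whole second after the job is handed in: The stop is at rest on the storage pin, the pin through its hole (centres within 6 mm), its underside within 3 mm of the base's top, upright within 4 degrees, released (z of shoe in the frame of pin between 0.009 and 0.015 m and horizontal distance between shoe and pin below 0.006 m and angle between shoe's own z axis and vertical below 0.07 rad and linear speed of shoe below 0.02 m/s); the robot touches nothing.
It fails at once if the stop forced: more than 60 N between stop and jig (contact force between shoe and jig above 60 N).
It fails at once if a bystander moved by more than 20 mm (distance of any of tin, plane, template, strip from where it was at the start of the episode above 0.02 m).
It also fails if it takes over 64 s, if anything falls off the work surface, if the arm or the gripper's body presses on something with over 40 N, if the wrist force passes 120 N, or if a joint passes its speed limit or range.

ROBOT

A 6-joint arm with a two-finger parallel gripper is mounted at the origin on the work surface. World frame = base frame: x ahead of the robot, y to its left, z up, the work surface at z = 0. Lengths are in mm, angles in rad, forces in N, time in s.
With the tool pointing down it reaches from about 275 to 1000 mm from the base axis. Payload 8.4 kg.
Tool frame: the origin (TCP) lies midway between the tips of the shut fingers; the grasp point (between the pads) lies 19 mm behind it; z points along the fingers, y is the line along which they close (so a half turn about z gives the same grasp; the last joint's range is limited). The gripper opens to 85 mm and grips with 20 to 120 N. Pads are 22 mm wide; open, the fingers measure 114 mm over their backs; the gripper's body (76 mm by 85 mm) begins 54 mm behind the grasp point. The pads swing forward as they close: fully open they stand 13 mm farther back than shut.
Start: joints at [1.218, 0.353, 1.633, -0, 1.155, -0.002], TCP at [214.779, 586.939, 231.281] pointing down, gripper open.
Joint ranges: [-2.63, 2.63], [-0.92, 2.1], [0.06, 2.66], [-1.3, 4.44], [0, 2.69], [-3.02, 3.02]. Speed limits (rad/s): [2.22, 2.22, 2.79, 3.14, 3.14, 3.14].

INTERFACE

Orientations are given as [roll, pitch, yaw] about the fixed x, y, z axes, in that order (R = Rz(yaw) Ry(pitch) Rx(roll)).
In Python, from rig import r gives the robot as it stands.
- The arm moves only by the shell command python3 -m inch 'ROWS' [OPENING] [FORCE]. ROWS is JSON, a list that holds one entry, the list of rows, each a list of 6 numbers: the shift along the tool's x, y, z scaled (see below), then the turn, a rotation vector about the tool's x, y, z scaled (see below). In form: [[[tx, ty, tz, wx, wy, wz], ...]]. A call has 1 to 8 rows; each row is the pose to reach, as a shift and turn from the pose commanded when the call began, along the tool's axes at that moment, turning the shorter way round; what a row does not reach only later rows make up. The controller multiplies each number of a shift by 20 cm and each number of a turn by pi rad. A row lasts 1/12 s, in which the tool goes at most 41.7 mm and 7.16 degrees, less where a joint would pass 70% of its speed; a pose out of reach is approached as far as the arm can. A call with a number of a shift or a turn outside -1 to 1 is refused whole. A call with a gripper value outside its range is refused whole. OPENING is the gripper's target within -1 to 1 (fully open at 1, half-way at 0, shut at -1), set as the call begins (- or left out, the last holds). The fingers move at their own pace and stop on an object; FORCE is the grip in N (left out, the last holds). Time passes only in rows, so rows that repeat a pose let the fingers close. It gives the time, the measured TCP pose, the force, the opening and the grip force at its end, in the units of the state.
- r.sense(): the state, without advancing time (a new reading comes with each control period).
- r.grab_frame(name): name is "scene" or "side" or "wrist"; returns the picture (400x640x3 uint8, red, green, blue); there is no depth.
- r.camera_info(name): a dict with "K" (3x3 intrinsics, pixels), "rvec" (rotation vector, rad) and "tvec" (3), from world to camera coordinates, as OpenCV has them; the wrist camera has in their place "mount" (4x4, takes a point from camera to tool coordinates, whose origin is the TCP and whose axes are the flange's). Camera axes: x right, y down, z forward; pixel columns grow to the right and rows downward; lengths in mm; the calibration is good to about 2 mm. A picture is of the moment at which its call begins: read the wrist's pose just before it. camera_info takes no time and is no camera call.
- r.sign_off(): hands the job in; it is judged then, once.
The state is a dict: "clock": time; "qpos": joint angles; "qvel": joint speeds; "joint_efforts": joint torques, N m; "eef_pos": TCP position; "tcp_rot": TCP orientation; "contact_force": force on the tool from outside, world axes, zero at the start; "wrist_torque": the same for the moment, N m; "opening": opening from 0.0 (shut) to 1.0 (fully open); "grasp_force": force on a finger pad.
Only numpy, scipy, OpenCV 4.12 (cv2) and the standard library are available. Lean on these libraries where they do the work, as an engineer would, in place of code of your own. Each camera call takes 0.05 s, during which the arm holds its last target. There are 200 camera calls.

## Working session

There is one attempt and no reset: what is moved stays moved. The work goes in short steps, Python scripts to look and compute and a shell command to move; the robot and the scene stay as the last step left them, time stands still between calls to the robot, and variables do not carry over. Pictures are saved under pics/ and viewed, at most 10 in all, crops included, and the job is handed in when it is done.

```bash
mkdir -p pics; ls
python3 - <<'E'
from rig import r
import cv2,numpy as np
print(r.sense())
for n in("scene","side","wrist"):
    im=r.grab_frame(n); cv2.imwrite(f"pics/{n}0.png",im[...,::-1]); print(n,r.camera_info(n))
E
```

```text
pics
{'clock': 0.0, 'qpos': array([ 1.21761100e+00,  3.53663744e-01,  1.63414537e+00,  1.47539265e-06,
        1.15518165e+00, -2.35950120e-03]), 'qvel': array([-0.00211237, -0.00033804, -0.00107707,  0.00186929, -0.0005061 ,
        0.00016335]), 'joint_efforts': array([ 3.53494454e-05, -6.05241323e+01, -3.42077458e+01,  2.54903989e-04,
        9.02288826e-03,  3.44624894e-06]), 'eef_pos': array([214.60650751, 586.49150483, 230.547125  ]), 'tcp_rot': array([-3.14019455e+00, -4.64780043e-06,  2.79076622e+00]), 'contact_force': array([-0.40313711,  0.04294681,  0.28127448]), 'wrist_torque': array([-0.03105511, -0.01320135, -0.0056236 ]), 'grasp_force': 0.0, 'opening': 0.9986725531290127}
scene {'K': array([[438.71651314,   0.        , 321.19499435],
       [  0.        , 438.71651314, 198.23640406],
       [  0.        ,   0.        ,   1.        ]]), 'rvec': array([ 1.72409835,  1.86140489, -0.75951834]), 'tvec': array([ 104.74779005, -321.17390443, 1599.11031833])}
side {'K': array([[399.55560936,   0.        , 327.94444617],
       [  0.        , 399.55560936, 200.07181538],
       [  0.        ,   0.        ,   1.        ]]), 'rvec': array([ 2.10275181, -0.0651894 ,  0.05892882]), 'tvec': array([-563.27581728,   21.7079882 ,  981.07913315])}
wrist {'K': array([[326.75254426,   0.        , 322.0175416 ],
       [  0.        , 326.75254426, 201.33717742],
       [  0.        ,   0.        ,   1.        ]]), 'mount': array([[-5.20837525e-04, -9.61654467e-01, -2.74263405e-01,
         7.03120369e+01],
       [ 9.99999837e-01, -5.65525368e-04,  8.38703083e-05,
         4.52417473e-01],
       [-2.35757170e-04, -2.74263316e-01,  9.61654604e-01,
        -1.40986980e+02],
       [ 0.00000000e+00,  0.00000000e+00,  0.00000000e+00,
         1.00000000e+00]])}
```

View pics/scene0.png

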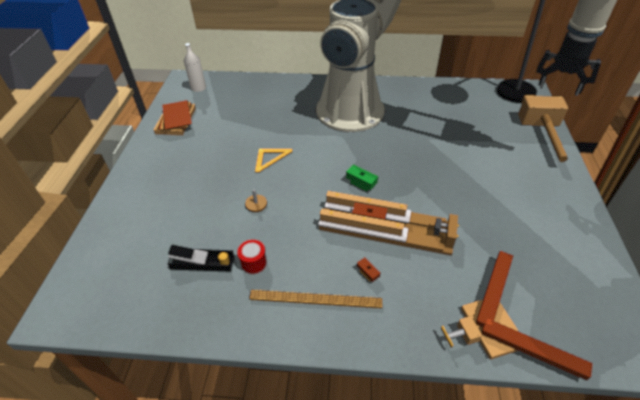

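View pics/side0.png

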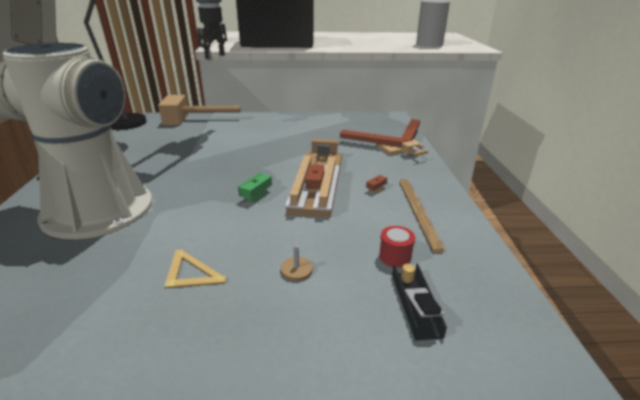

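The scene view shows the jig at (388,222), its open end to the right with the pad at (440,228), the pin at (256,203), the tin at (252,255), the plane at (200,259), the template at (272,158) and the strip at (316,299).

Candidates for the stop:
- The cherry block between the cheeks at (370,211), in side view (315,177).
- The small cherry block at (368,269).
- The green block at (362,177).

By the description it's the one at (370,211), which I'll check in a crop.

```bash
cat > h.py <<'E'
import numpy as np,cv2
from rig import r
from scipy.spatial.transform import Rotation as R
def cam(n,s=None):
    c=r.camera_info(n);K=c["K"]
    if n=="wrist":
        s=s or r.sense();T=np.eye(4);T[:3,:3]=R.from_euler("xyz",s["tcp_rot"]).as_matrix();T[:3,3]=s["eef_pos"]
        M=T@c["mount"];return K,M[:3,:3],M[:3,3]
    A=cv2.Rodrigues(c["rvec"])[0];return K,A.T,-A.T@c["tvec"]
def ray(n,uv,z,s=None):
    K,A,o=cam(n,s);d=A@np.linalg.solve(K,[uv[0],uv[1],1.]);return o+d*(z-o[2])/d[2]
def proj(n,p,s=None):
    K,A,o=cam(n,s);q=K@(A.T@(np.asarray(p,float)-o));return q[:2]/q[2]
E
python3 - <<'E'
from h import *
im=cv2.imread("pics/scene0.png");im2=cv2.imread("pics/side0.png")
a=cv2.resize(im[180:290,310:470],None,fx=4,fy=4,interpolation=3)
b=cv2.resize(im2[130:225,280:400],None,fx=4,fy=4,interpolation=3)
cv2.imwrite("pics/crop1.png",a)
hsv=cv2.cvtColor(im,cv2.COLOR_BGR2HSV)
# rough
print("shoe",ray("scene",(370,211),57))
print("jig end",ray("scene",(455,235),57), "back",ray("scene",(322,212),59))
print("pin base scene",ray("scene",(256,204),12),"side",ray("side",(296,269),12))
print("pin top",ray("scene",(255,192),62),ray("side",(296,248),62))
print("tin",ray("scene",(252,247),58))
E
```

```text
shoe [539.79223833  73.43447532  57.        ]
jig end [607.53623237 290.36146545  57.        ] back [553.89365684 -55.29781786  59.        ]
pin base scene [ 494.35956721 -252.81005847   12.        ] side [ 483.18408039 -264.65235299   12.        ]
pin top [ 494.31508562 -249.26410398   62.        ] [ 484.4359109  -263.04561676   62.        ]
tin [ 682.49807523 -221.76172773   58.        ]
```

View pics/crop1.png

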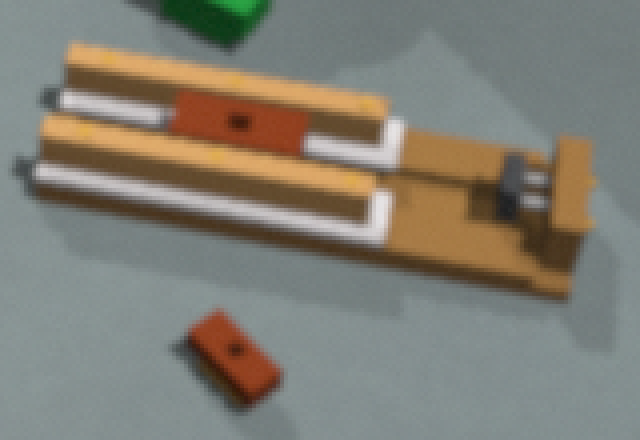

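The crop confirms it. The cherry block with the square hole at crop (238,122) is captive between the cheeks. The small cherry piece at crop (235,350) is the loose decoy. The pad is at crop (510,185).

Run:
```python
from h import *
c=lambda x,y:(310+(x-1.5)/4,180+(y-1.5)/4)
P={k:ray("scene",c(*v[:2]),v[2]) for k,v in dict(bo0=(68,43,59),bo1=(388,96,59),fi0=(45,117,59),fi1=(380,172,59),hole=(238,122,57),end=(572,140,57)).items()}
for k in P:print(k,P[k].round(1))
for a in("bo","fi"):
    d=P[a+"1"]-P[a+"0"];print(np.linalg.norm(d),np.arctan2(d[1],d[0]))
im=cv2.imread("pics/scene0.png")
s=r.sense();print(s["eef_pos"],s["tcp_rot"])
# target view pose: TCP above jig
d=P["bo1"]-P["bo0"];yaw=np.arctan2(d[1],d[0])
tgt=np.array([572,150,230.]);A=R.from_euler("xyz",s["tcp_rot"])
print(A.inv().apply(tgt-s["eef_pos"])/200,(A.inv()*R.from_euler("xyz",[np.pi,0,yaw])).as_rotvec()/np.pi)
```

```text
bo0 [471.8 -49.   59. ]
bo1 [507.9 172.6  59. ]
fi0 [542.8 -59.3  59. ]
fi1 [576.4 164.   59. ]
hole [536.8  71.1  57. ]
end [538.  292.7  57. ]
224.4880708370832 1.4091999270534628
225.79700138702887 1.4214879041507273
[214.65677764 586.60584352 230.73220805] [-3.14052887e+00  7.92431326e-06  2.79082482e+00]
[-2.42805171 -1.43614839  0.00520804] [-2.81211692e-04  2.36026811e-04  4.39784816e-01]
```

```bash
cat >> h.py <<'E'
def to(p,yaw):
    s=r.sense();A=R.from_euler("xyz",s["tcp_rot"])
    print("shift",(A.inv().apply(np.array(p)-s["eef_pos"])/200).round(3),"turn",((A.inv()*R.from_euler("xyz",[np.pi,0,yaw])).as_rotvec()/np.pi).round(4))
E
python3 -m inch '[[[-0.97,-0.574,0,0,0,0.2],[-0.97,-0.574,0,0,0,0.2],[-0.97,-0.574,0,0,0,0.2],[-0.97,-0.574,0,0,0,0.2],[-0.97,-0.574,0,0,0,0.2],[-0.97,-0.574,0,0,0,0.2]]]'
python3 -c "
from h import *;to([572,150,230],1.415)"
```

```text
clock: 0.65
eef_pos: [359.5, 408.8, 231.1]
tcp_rot: [-3.141, 0.002, 2.153]
contact_force: [-0.6, 0.9, -0.4]
opening: 1.0
grasp_force: 0.0
shift [-1.665  0.175  0.008] turn [0.     0.0006 0.235 ]
```

```bash
python3 -m inch '[[[-0.9,0.09,0,0,0,0.23],[-0.9,0.09,0,0,0,0.23],[-0.9,0.09,0,0,0,0.23],[-0.9,0.09,0,0,0,0.23],[-0.9,0.09,0,0,0,0.23],[-0.9,0.09,0,0,0,0.23],[-0.9,0.09,0,0,0,0.23]]]' -1 40
python3 -c "
from h import *;to([572,150,230],1.415);to([552,167,230],1.415)"
```

```text
clock: 1.23
eef_pos: [473.4, 271.9, 231.0]
tcp_rot: [-3.141, 0.0, 1.433]
contact_force: [0.2, 0.4, 0.4]
opening: 0.012
grasp_force: 0.0
shift [-0.536  0.572  0.005] turn [-0.0001  0.0001  0.0058]
shift [-0.466  0.461  0.005] turn [-0.0001  0.0001  0.0058]
```

```bash
python3 -m inch '[[[-0.74,0.46,0,0,0,0.006],[-0.74,0.46,0,0,0,0.006],[-0.74,0.46,0,0,0,0.006],[-0.74,0.46,0,0,0,0.006],[-0.74,0.46,0,0,0,0.006],[-0.74,0.46,0,0,0,0.006],[-0.74,0.46,0,0,0,0.006]]]'
python3 - <<'E'
from h import *
import pickle
s=r.sense();im=r.grab_frame("wrist");pickle.dump(s,open("s1.pkl","wb"));cv2.imwrite("pics/w1.png",im[...,::-1])
print(s["eef_pos"],s["tcp_rot"])
hsv=cv2.cvtColor(im,cv2.COLOR_RGB2HSV)
for n,p in dict(cheeks=(552,167,59),hole=(537,71,57)).items(): print(n,proj("wrist",p,s))
E
```

```text
clock: 1.82
eef_pos: [544.4, 114.8, 231.0]
tcp_rot: [-3.141, -0.0, 1.422]
contact_force: [-0.8, -0.2, -0.7]
opening: -0.004
grasp_force: 0.0
[544.36366297 114.75371984 231.04958194] [-3.14079611e+00 -3.27378379e-04  1.42222271e+00]
cheeks [322.67585791 127.54710778]
hole [322.06159911 224.61920669]
```

View pics/w1.png

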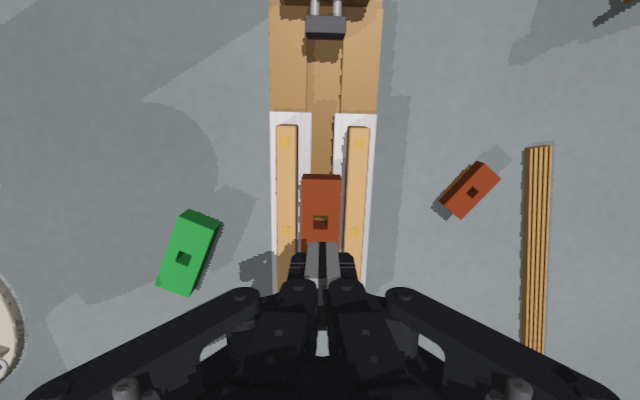

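The wrist view shows the stop's hole at (320,222), the cheeks' ends at row 125 (columns 276–371), and the pad face at (326,38). All of this agrees with the estimate. Next I'll refine the jig axis.

Run:
```python
from h import *
import pickle
s=pickle.load(open("s1.pkl","rb"));im=cv2.imread("pics/w1.png");hsv=cv2.cvtColor(im,cv2.COLOR_BGR2HSV)
print(hsv[160,287],hsv[160,358],hsv[200,320],hsv[80,325],hsv[70,290])
# cheek mid-lines: bright orange top faces; per row edges
L=[]
for v in range(135,250,5):
    row=hsv[v].astype(int);m=(row[:,0]>8)&(row[:,0]<24)&(row[:,1]>80)&(row[:,2]>180)
    a=[u for u in range(268,304) if m[u]];b=[u for u in range(340,380) if m[u]]
    if len(a)>10 and len(b)>10: L.append((v,min(a),max(a),min(b),max(b)))
print(L[::5])
pts=np.array([[ray("wrist",(u,l[0]),59,s)[:2] for u in (l[1]-.5,l[2]+.5,l[3]-.5,l[4]+.5)] for l in L])
for i in range(4):
    d=cv2.fitLine(pts[:,i].astype(np.float32),cv2.DIST_HUBER,0,.01,.01).ravel()
    a=np.arctan2(d[1],d[0])%np.pi;n=np.array([-np.sin(1.415),np.cos(1.415)]);print("yaw",a,"offset",n@d[2:]-n@[552,167])
m=cv2.inRange(hsv,(0,120,110),(8,255,255));m[:,:290]=0;m[:,355:]=0;m[:165]=0
k=cv2.findContours(m,0,2)[0];k=max(k,key=cv2.contourArea).reshape(-1,2);w=np.array([ray("wrist",p,57,s)[:2] for p in k],np.float32);print(cv2.minAreaRect(w))
print("hole",ray("wrist",(320,222),57,s),"cheek end",ray("wrist",(323,125),59,s),"lip end",ray("wrist",(323,112),27,s))
```

```text
[ 17  98 210] [ 16  98 211] [  8 177 153] [ 17 104 187] [ 17 107 184]
[(135, 276, 294, 350, 368), (160, 277, 294, 349, 367), (185, 277, 294, 348, 365), (210, 277, 294, 346, 363), (235, 277, 294, 345, 362)]
yaw 1.3890985 offset 45.17595830491979
yaw 1.3986218 offset 27.31357204600863
yaw 1.3949956 offset -24.273824178963423
yaw 1.3945231 offset -42.369818857200926
((539.5740966796875, 97.85175323486328), (24.228240966796875, 39.12609100341797), 79.69075012207031)
hole [535.33980409  74.11866325  57.        ] cheek end [552.64339085 169.25371614  59.        ] lip end [554.3763608  180.49034862  27.        ]
```

Run:
```python
from h import *
to([523.1,1.05,90],1.40)
```

```text
shift [-0.581 -0.019  0.705] turn [-0.0002 -0.0001  0.0073]
```

```bash
python3 -m inch '[[[-0.58,-0.019,0.2,0,0,0.007],[-0.58,-0.019,0.2,0,0,0.007],[-0.58,-0.019,0.2,0,0,0.007],[-0.58,-0.019,0.7,0,0,0.007],[-0.58,-0.019,0.7,0,0,0.007],[-0.58,-0.019,0.7,0,0,0.007],[-0.58,-0.019,0.7,0,0,0.007],[-0.58,-0.019,0.7,0,0,0.007]]]'
python3 - <<'E'
from h import *
s=r.sense();im=r.grab_frame("wrist");cv2.imwrite("pics/w2.png",im[...,::-1]);im=r.grab_frame("side");
v=cv2.resize(im[120:240,230:390],(640,480),interpolation=3);cv2.imwrite("pics/s2.png",np.vstack([v])[...,::-1])
to([523.1,1.05,36],1.40)
E
```

```text
clock: 2.53
eef_pos: [523.0, 1.7, 90.9]
tcp_rot: [-3.14, 0.0, 1.402]
contact_force: [0.3, -0.2, 0.6]
opening: -0.003
grasp_force: 0.0
shift [-0.003 -0.009  0.284] turn [ 0.0007 -0.0002  0.0003]
```

View pics/w2.png

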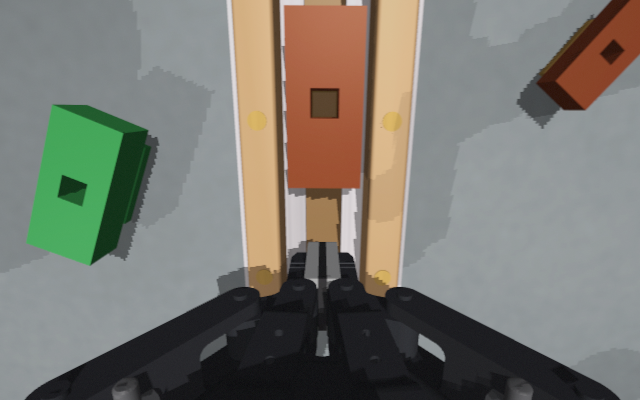

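The wrist view shows the shut fingertips at (322,250), centred in the channel behind the stop. The stop's rear edge is at row 188, its hole at (325,103), and the cheeks' outer edges run 233–424 at row 0.

Run:
```python
from h import *
s=r.sense();im=cv2.imread("pics/w2.png");hsv=cv2.cvtColor(im,cv2.COLOR_BGR2HSV)
L=[]
for v in range(5,240,5):
    row=hsv[v].astype(int);m=(row[:,0]>8)&(row[:,0]<26)&(row[:,1]>60)&(row[:,2]>170)
    a=[u for u in range(225,290) if m[u]];b=[u for u in range(362,430) if m[u]]
    if len(a)>20 and len(b)>20: L.append((v,a[0],b[-1]))
print(L[::9])
M=np.array([(ray("wrist",(l[1]-.5,l[0]),59,s)+ray("wrist",(l[2]+.5,l[0]),59,s))[:2]/2 for l in L])
d=cv2.fitLine(M.astype(np.float32),cv2.DIST_HUBER,0,.01,.01).ravel();print("yaw",np.arctan2(d[1],d[0])%np.pi,M[0],M[-1])
print("hole",ray("wrist",(325,103),57,s),"rear",ray("wrist",(323,188),57,s))
m=cv2.inRange(hsv,(0,120,110),(10,255,255));m[:,:275]=0;m[:,375:]=0;m[215:]=0
k=max(cv2.findContours(m,0,2)[0],key=cv2.contourArea).reshape(-1,2);w=np.array([ray("wrist",p,57,s)[:2] for p in k],np.float32);print(cv2.minAreaRect(w))
```

```text
[(5, 232, 418), (50, 235, 414), (95, 238, 411), (140, 240, 407), (185, 243, 404), (230, 246, 401)]
yaw 1.3951502 [545.54396136 116.82120729] [524.87290329   1.64148646]
hole [538.10679334  72.90074444  57.        ] rear [529.45048366  28.45400667  57.        ]
((537.6947021484375, 72.93639373779297), (90.36259460449219, 39.77447509765625), 79.89065551757812)
```

```bash
python3 -m inch '[[[0,0.01,0.12,0,0,0.002],[0,0.01,0.24,0,0,0.002],[0,0.01,0.275,0,0,0.002],[0,0.01,0.275,0,0,0.002],[0,0.01,0.275,0,0,0.002]]]' &&
python3 -m inch '[[[0.06,0,0,0,0,0],[0.12,0,0,0,0,0],[0.18,0,0,0,0,0],[0.24,0,0,0,0,0],[0.3,0,0,0,0,0],[0.35,0,0,0,0,0],[0.4,0,0,0,0,0],[0.4,0,0,0,0,0]]]'
```

```text
clock: 3.05
eef_pos: [526.4, 0.2, 37.5]
tcp_rot: [3.141, -0.0, 1.393]
contact_force: [0.6, -0.0, 0.2]
opening: 0.004
grasp_force: 0.0
clock: 3.72
eef_pos: [540.3, 80.7, 36.3]
tcp_rot: [3.141, -0.001, 1.394]
contact_force: [0.6, 0.1, 0.4]
opening: -0.002
grasp_force: 0.0
```

```bash
cat >> h.py <<'E'
def shoe(z,name,lo=(0,120,90),box=(260,390,0,235)):
    s=r.sense();im=r.grab_frame("wrist");cv2.imwrite(f"pics/{name}.png",im[...,::-1])
    m=cv2.inRange(cv2.cvtColor(im,cv2.COLOR_RGB2HSV),lo,(10,255,255));k=np.zeros_like(m);k[box[2]:box[3],box[0]:box[1]]=1
    c=max(cv2.findContours(m*k,0,2)[0],key=cv2.contourArea).reshape(-1,2);print("px",c.min(0),c.max(0))
    w=np.array([ray("wrist",p,z,s)[:2] for p in c],np.float32);q=cv2.minAreaRect(w);print(s["eef_pos"].round(1),q)
    return q
def jigx(p,c=(537.7,72.9),x0=-41.0,a=1.395):
    d=np.array(p[:2])-c;return x0+d@[np.cos(a),np.sin(a)], d@[-np.sin(a),np.cos(a)]
E
python3 -c "
from h import *
q=shoe(57,'w3');print(jigx(q[0]),jigx(r.sense()['eef_pos']))"
```

```text
px [260   7] [369 234]
[540.3  80.7  36.3] ((546.9239501953125, 142.81890869140625), (79.55299377441406, 39.46460723876953), 79.84507751464844)
(np.float64(29.454486455727746), np.float64(3.1464882110828505)) (np.float64(-33.71877881940962), np.float64(-1.004789414517676))
```

```bash
python3 -m inch '[[[0.06,0,0,0,0,0],[0.12,0,0,0,0,0],[0.18,0,0,0,0,0],[0.24,0,0,0,0,0],[0.28,0,0,0,0,0],[0.31,0,0,0,0,0],[0.31,0,0,0,0,0],[0.31,0,0,0,0,0]]]' && python3 -m inch '[[[0.01,0,0,0,0,0],[0.02,0,0,0,0,0],[0.02,0,0,0,0,0],[0.02,0,0,0,0,0]]]'
```

```text
clock: 4.43
eef_pos: [550.8, 140.1, 36.3]
tcp_rot: [3.142, -0.0, 1.394]
contact_force: [0.8, -0.4, -0.3]
opening: 0.0
grasp_force: 0.0
clock: 4.77
eef_pos: [551.5, 143.4, 36.3]
tcp_rot: [3.142, -0.0, 1.392]
contact_force: [0.0, 0.5, 0.7]
opening: 0.003
grasp_force: 0.0
```

```bash
for i in 1 2 3; do python3 -m inch '[[[0.01,0,0,0,0,0],[0.01,0,0,0,0,0],[0.01,0,0,0,0,0]]]' | grep -E "eef|contact"; done
```

```text
eef_pos: [551.9, 145.5, 36.3]
contact_force: [1.0, -1.4, 0.6]
eef_pos: [552.1, 147.1, 36.3]
contact_force: [0.2, -4.2, 3.0]
eef_pos: [552.4, 148.9, 36.3]
contact_force: [-0.3, -6.3, 1.7]
```

```bash
python3 -m inch '[[[-0.05,0,0,0,0,0],[-0.05,0,-0.1,0,0,0],[-0.05,0,-0.3,0,0,0],[-0.05,0,-0.5,0,0,0],[-0.05,0,-0.6,0,0,0],[-0.05,0,-0.6,0,0,0],[-0.05,0,-0.6,0,0,0],[-0.05,0,-0.6,0,0,0]]]' && python3 -c "
from h import *
q=shoe(57,'w4',box=(260,390,0,260));print(jigx(q[0]))"
```

```text
clock: 6.18
eef_pos: [550.2, 139.4, 155.5]
tcp_rot: [-3.141, 0.0, 1.393]
contact_force: [-0.5, 0.6, -0.4]
opening: -0.003
grasp_force: 0.0
px [289  50] [346 180]
[550.2 139.4 155.5] ((557.8602905273438, 202.1481475830078), (89.3240966796875, 39.57762908935547), 80.01903533935547)
(np.float64(89.78199931102682), np.float64(2.7549272216248317))
```

View pics/w4.png

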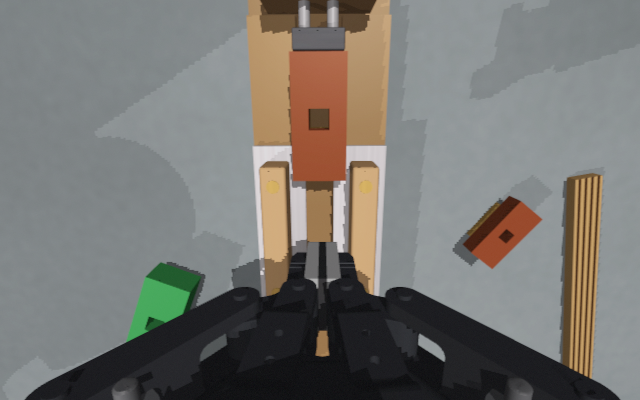

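The wrist view shows the stop against the pad. Its front edge is at row 50 and its hole at (319,119), with the whole head clear of the cheeks (rear edge at row 180).

```bash
python3 -c "
from h import *
to([558.2,202.1,100],1.395)"
```

```text
shift [ 0.316 -0.014  0.274] turn [-0.0006  0.0002 -0.0008]
```

```bash
python3 -m inch '[[[0.16,-0.014,0,0,0,0],[0.316,-0.014,0,0,0,0],[0.316,-0.014,0.14,0,0,0],[0.316,-0.014,0.27,0,0,0],[0.316,-0.014,0.27,0,0,0],[0.316,-0.014,0.27,0,0,0],[0.316,-0.014,0.27,0,0,0],[0.316,-0.014,0.27,0,0,0]]]' 1 20 && python3 -m inch '[[[0,0,0.1,0,0,0],[0,0,0.2,0,0,0],[0,0,0.3,0,0,0],[0,0,0.36,0,0,0],[0,0,0.36,0,0,0],[0,0,0.36,0,0,0],[0,0,0.36,0,0,0]]]'
```

```text
clock: 6.9
eef_pos: [560.0, 202.3, 103.4]
tcp_rot: [3.14, -0.001, 1.392]
contact_force: [0.2, 0.5, -0.1]
opening: 0.999
grasp_force: 0.0
clock: 7.48
eef_pos: [560.2, 202.6, 31.6]
tcp_rot: [3.14, -0.001, 1.393]
contact_force: [-0.3, -0.2, -0.6]
opening: 1.003
grasp_force: 0.0
```

```bash
python3 -m inch '[[[0,0,0,0,0,0],[0,0,0,0,0,0],[0,0,0,0,0,0],[0,0,0,0,0,0],[0,0,0,0,0,0],[0,0,0,0,0,0],[0,0,0,0,0,0],[0,0,0,0,0,0]]]' -0.3 20
```

```text
clock: 8.15
eef_pos: [559.6, 202.5, 30.9]
tcp_rot: [3.141, -0.0, 1.393]
contact_force: [-0.8, 0.5, 5.8]
opening: 0.467
grasp_force: 21.6
```

```bash
python3 -m inch '[[[0,0,0,0,0,0],[0,0,0,0,0,0],[0,0,0,0,0,0],[0,0,0,0,0,0]]]' -0.3 70 | grep -E "eef|contact|open|grasp"; for i in 1 2 3 4; do python3 -m inch '[[[0.01,0,0,0,0,0],[0.01,0,0,0,0,0],[0.01,0,0,0,0,0]]]' | grep -E "eef|contact"; done
```

```text
eef_pos: [559.7, 202.5, 31.1]
contact_force: [-0.7, -0.5, 7.7]
opening: 0.455
grasp_force: 71.6
eef_pos: [559.8, 203.5, 31.1]
contact_force: [-0.7, -6.2, 10.2]
eef_pos: [560.0, 204.7, 31.1]
contact_force: [-0.5, -11.3, 11.6]
eef_pos: [560.3, 206.4, 31.1]
contact_force: [-1.2, -13.2, 13.0]
eef_pos: [560.6, 208.1, 31.1]
contact_force: [-2.4, -13.7, 13.5]
```

```bash
python3 -m inch '[[[0,0,-0.003,0,0,0],[0,0,-0.003,0,0,0],[0,0,-0.003,0,0,0]]]' | grep -E "eef|contact"; for i in 1 2 3; do python3 -m inch '[[[0.008,0,0,0,0,0],[0.008,0,0,0,0,0],[0.008,0,0,0,0,0]]]' | grep -E "eef|contact"; done
```

```text
eef_pos: [560.6, 208.4, 31.2]
contact_force: [0.5, -10.9, 5.4]
eef_pos: [560.9, 209.9, 31.2]
contact_force: [-0.2, -11.3, 6.8]
eef_pos: [561.2, 211.3, 31.2]
contact_force: [0.5, -13.0, 6.8]
eef_pos: [561.4, 212.7, 31.2]
contact_force: [0.6, -13.3, 6.3]
```

```bash
for i in 1 2 3; do python3 -m inch '[[[0.006,0,0,0,0,0],[0.006,0,0,0,0,0],[0.006,0,0,0,0,0]]]' | grep -E "eef|contact"; done
```

```text
eef_pos: [561.6, 213.4, 31.2]
contact_force: [-0.8, -16.3, 7.6]
eef_pos: [561.5, 213.5, 31.2]
contact_force: [0.9, -22.1, 10.7]
eef_pos: [561.5, 213.6, 31.2]
contact_force: [-1.1, -28.5, 13.2]
```

```bash
python3 -m inch '[[[-0.007,0,0,0,0,0],[-0.007,0,-0.005,0,0,0],[-0.007,0,-0.01,0,0,0],[-0.007,0,-0.015,0,0,0],[-0.007,0,-0.02,0,0,0],[-0.007,0,-0.02,0,0,0],[-0.007,0,-0.02,0,0,0]]]' && python3 -m inch '[[[0,0,-0.015,0,0,0],[0,0,-0.03,0,0,0],[0,0,-0.045,0,0,0],[0,0,-0.045,0,0,0]]]'
```

```text
clock: 11.82
eef_pos: [560.1, 213.7, 33.2]
tcp_rot: [-3.138, 0.006, 1.393]
contact_force: [2.2, -16.0, -7.4]
opening: 0.453
grasp_force: 71.4
clock: 12.15
eef_pos: [559.4, 213.8, 42.1]
tcp_rot: [-3.137, 0.006, 1.394]
contact_force: [-0.2, -14.5, -7.3]
opening: 0.455
grasp_force: 72.6
```

```bash
python3 -m inch '[[[0,0,-0.05,0,0,0],[0,0,-0.1,0,0,0],[0,0,-0.2,0,0,0],[0,0,-0.35,0,0,0],[0,0,-0.5,0,0,0],[0,0,-0.6,0,0,0],[0,0,-0.6,0,0,0],[0,0,-0.6,0,0,0]]]'
python3 - <<'E'
from h import *
q=shoe(165+26-31+10,'w5',box=(200,440,0,399))
im=r.grab_frame("scene");cv2.imwrite("pics/sc5.png",im[...,::-1]);im2=r.grab_frame("side");cv2.imwrite("pics/si5.png",im2[...,::-1])
a=cv2.resize(im[170:230,216:296],(400,300),interpolation=3);b=cv2.resize(im2[230:290,256:336],(400,300),interpolation=3)
w=cv2.imread("pics/w5.png")[:,120:520,::-1]
cv2.imwrite("pics/c5.png",np.hstack([np.vstack([a,b]),cv2.resize(w,(400,400)) if 0 else np.vstack([w,np.zeros((200,400,3),np.uint8)])])[...,::-1])
E
```

```text
clock: 12.82
eef_pos: [562.3, 217.3, 164.6]
tcp_rot: [3.14, -0.001, 1.393]
contact_force: [-0.2, 0.1, -2.4]
opening: 0.455
grasp_force: 73.5
px [268 170] [375 355]
[562.3 217.3 164.6] ((561.3794555664062, 215.9825439453125), (93.26655578613281, 46.49021530151367), 79.75981140136719)
```

View pics/c5.png

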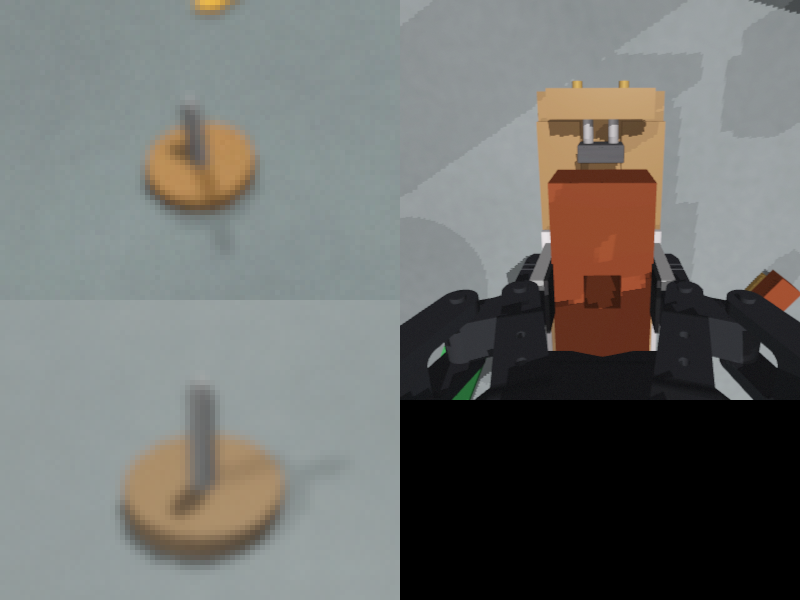

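The left crops show the pin: scene pin top at about crop (189,106) and base top centre (201,162), side pin top at crop (201,387) and base top centre (203,485). On the right, the stop hangs level in the fingers with its hole at wrist pixel (322,291).

```bash
cat > pin.py <<'E'
from h import *
def tri(a,b):
    out=[]
    K,A,o=cam("scene");d=A@np.linalg.solve(K,[*a,1.]);K,B,p=cam("side");e=B@np.linalg.solve(K,[*b,1.])
    t=np.linalg.lstsq(np.c_[d,-e],p-o,rcond=None)[0];x,y=o+t[0]*d,p+t[1]*e;return (x+y)/2,np.linalg.norm(x-y)
E
python3 - <<'E'
from pin import *
f=lambda x,y,u,v:(u+(x-2)/5,v+(y-2)/5)
st,sb=f(189,106,216,170),f(201,162,216,170);dt,db=f(201,87,256,230),f(203,184,256,230)
print("top",ray("scene",st,62),ray("side",dt,62),tri(st,dt));print("base",ray("scene",sb,12),ray("side",db,12),tri(sb,db))
# colour masks of base
for n,fn,b in(("scene","sc5",(230,190,285,215)),("side","si5",(270,250,325,290))):
    im=cv2.imread(f"pics/{fn}.png");h=cv2.cvtColor(im,cv2.COLOR_BGR2HSV);m=cv2.inRange(h,(8,70,90),(25,255,255));k=np.zeros_like(m);k[b[1]:b[3],b[0]:b[2]]=1
    c=max(cv2.findContours(m*k,0,2)[0],key=cv2.contourArea).reshape(-1,2);print(n,c.min(0),c.max(0),ray(n,(c.min(0)+c.max(0))/2,6))
s=r.sense();A=R.from_euler("xyz",s["tcp_rot"])
for uv in((304,276),(340,276),(305,308),(340,308),(322,291)):
    print(uv,A.inv().apply(ray("wrist",uv,s["eef_pos"][2]+26,s)-s["eef_pos"]).round(1))
E
```

```text
top [ 489.94015688 -254.67149526   62.        ] [ 484.06339021 -259.91158428   62.        ] (array([ 484.72679511, -255.72216983,   57.92319136]), np.float64(2.0685754219274277))
base [ 486.57148253 -254.86472482   12.        ] [ 483.59384842 -256.85440788   12.        ] (array([ 484.03424181, -255.26191239,   10.08598249]), np.float64(1.304676791933183))
scene [245 195] [266 211] [ 485.10516938 -256.80063334    6.        ]
side [281 258] [311 280] [ 483.04937395 -257.5618872     6.        ]
(304, 276) [  7.   -7.7 -26. ]
(340, 276) [  7.    6.4 -26. ]
(305, 308) [ -7.4  -7.5 -26. ]
(340, 308) [ -7.3   6.6 -26. ]
(322, 291) [  0.4  -0.6 -26. ]
```

```bash
python3 -c "
from h import *
to([469.6,-339.7,165],1.393)"
```

```text
shift [-2.819  0.044 -0.01 ] turn [-0.0008  0.0005 -0.0001]
```

```bash
python3 -m inch '[[[-0.08,0.015,0,0,0,0],[-0.22,0.015,0,0,0,0],[-0.38,0.015,0,0,0,0],[-0.54,0.015,0,0,0,0],[-0.7,0.015,0,0,0,0],[-0.86,0.015,0,0,0,0],[-0.95,0.015,0,0,0,0],[-0.95,0.015,0,0,0,0]]]' | grep eef; python3 -m inch '[[[-0.12,0.015,0,0,0,0],[-0.28,0.015,0,0,0,0],[-0.44,0.015,0,0,0,0],[-0.6,0.015,0,0,0,0],[-0.76,0.015,0,0,0,0],[-0.9,0.015,0,0,0,0],[-0.95,0.015,0,0,0,0],[-0.95,0.015,0,0,0,0]]]' | grep eef; python3 -m inch '[[[-0.12,0.015,0,0,0,0],[-0.28,0.015,0,0,0,0],[-0.44,0.015,0,0,0,0],[-0.6,0.015,0,0,0,0],[-0.76,0.015,0,0,0,0],[-0.86,0.015,0,0,0,0],[-0.92,0.015,0,0,0,0],[-0.92,0.015,0,0,0,0]]]'; python3 -m inch '[[[0,0,0.1,0,0,0],[0,0,0.2,0,0,0],[0,0,0.2,0,0,0],[0,0,0.2,0,0,0],[0,0,0.2,0,0,0]]]'
python3 - <<'E'
from h import *
q=shoe(151,'w6',box=(200,440,0,399)); to([484.5,-256,125],1.393)
im=cv2.imread("pics/w6.png")
cv2.imwrite("pics/w6c.png",im)
print(proj("wrist",(484.5,-256,62)),proj("wrist",(484.5,-256,12)))
E
```

```text
eef_pos: [529.3, 26.5, 162.3]
eef_pos: [499.9, -159.3, 162.9]
clock: 14.97
eef_pos: [471.1, -340.3, 163.2]
tcp_rot: [-3.141, -0.0, 1.392]
contact_force: [0.0, -0.4, -1.7]
opening: 0.453
grasp_force: 73.5
clock: 15.38
eef_pos: [471.6, -338.7, 124.5]
tcp_rot: [3.141, -0.0, 1.394]
contact_force: [-0.4, -0.5, -2.8]
opening: 0.449
grasp_force: 73.3
px [268 182] [375 355]
[ 471.6 -338.7  124.5] ((472.315185546875, -331.13531494140625), (74.4311294555664, 39.25455856323242), 79.8304443359375)
shift [ 0.42  -0.011 -0.001] turn [0.0004 0.0001 0.0002]
[319.22039152  83.64439236] [319.72946335  88.50915598]
```

View pics/w6c.png

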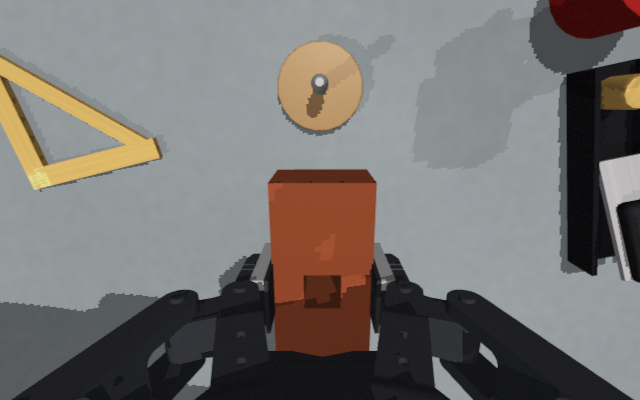

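The wrist view shows the pin tip at (320,82) and its base disc centred at about (320,86). The stop's hole is unchanged at (322,291), with nothing in the way.

Run:
```python
from h import *
s=r.sense();im=cv2.imread("pics/w6.png");h=cv2.cvtColor(im,cv2.COLOR_BGR2HSV)
m=cv2.inRange(h,(8,60,60),(25,255,255));k=np.zeros_like(m);k[30:140,270:372]=1
c=cv2.convexHull(max(cv2.findContours(m*k,0,2)[0],key=cv2.contourArea));w=np.array([ray("wrist",p,12,s)[:2] for p in c.reshape(-1,2)],np.float32)
print("base",cv2.minEnclosingCircle(w),cv2.fitEllipse(w))
roi=h[68:98,306:334];mm=((roi[...,1]<60)).astype(np.uint8)*255
n,l,st,ce=cv2.connectedComponentsWithStats(mm);i=1+np.argmax(st[1:,4]);print(st[i],ce[i]+[306,68])
b=((roi[...,1]<60)&(roi[...,2]>150)).astype(np.uint8);ys,xs=np.nonzero(b);print("bright",xs.mean()+306,ys.mean()+68,len(xs))
print("top",ray("wrist",(319.7,81.8),62,s))
```

```text
base ((484.6311950683594, -255.04800415039062), 31.504602432250977) ((484.629638671875, -255.03968811035156), (62.535057067871094, 62.70918273925781), 146.13198852539062)
[  6   6  16  21 270] [319.42592593  83.61111111]
bright 319.089552238806 81.08955223880596 67
top [ 484.96022725 -255.04447697   62.        ]
```

```bash
python3 -m inch '[[[0.12,-0.012,0,0,0,0],[0.24,-0.012,0,0,0,0],[0.36,-0.012,0,0,0,0],[0.424,-0.012,0,0,0,0],[0.424,-0.012,0,0,0,0],[0.424,-0.012,0,0,0,0],[0.424,-0.012,0,0,0,0]]]'; python3 -c "
from h import *
to([485.2,-254.9,90],1.393)
q=shoe(151,'w7',box=(200,440,0,399))"
```

```text
clock: 16.02
eef_pos: [484.1, -256.4, 124.5]
tcp_rot: [3.14, 0.001, 1.393]
contact_force: [-0.6, 1.1, -2.1]
opening: 0.453
grasp_force: 73.3
shift [0.009 0.004 0.173] turn [0.0004 0.0002 0.0001]
px [268 182] [375 355]
[ 484.1 -256.4  124.5] ((484.7283630371094, -248.88833618164062), (74.48980712890625, 39.26343536376953), 79.78401184082031)
```

```bash
python3 -m inch '[[[0.008,0.004,0.06,0,0,0],[0.008,0.004,0.12,0,0,0],[0.008,0.004,0.17,0,0,0],[0.008,0.004,0.17,0,0,0],[0.008,0.004,0.17,0,0,0]]]'|grep -E "eef|contact"; python3 -m inch '[[[0,0,0.015,0,0,0],[0,0,0.03,0,0,0],[0,0,0.045,0,0,0],[0,0,0.06,0,0,0],[0,0,0.06,0,0,0]]]'|grep -E "eef|contact"
```

```text
eef_pos: [483.7, -254.0, 88.5]
contact_force: [0.6, 0.0, -2.9]
eef_pos: [484.4, -254.1, 77.4]
contact_force: [-0.4, 0.9, -1.9]
```

```bash
python3 -m inch '[[[-0.002,0.003,0.02,0,0,0],[-0.002,0.003,0.04,0,0,0],[-0.002,0.003,0.06,0,0,0],[-0.002,0.003,0.08,0,0,0],[-0.002,0.003,0.08,0,0,0]]]'|grep -E "eef|contact"; python3 -m inch '[[[0,0,0.02,0,0,0],[0,0,0.04,0,0,0],[0,0,0.06,0,0,0],[0,0,0.08,0,0,0],[0,0,0.08,0,0,0]]]'|grep -E "eef|contact"
```

```text
eef_pos: [484.6, -254.5, 61.0]
contact_force: [-0.8, 0.2, -2.4]
eef_pos: [484.6, -254.5, 45.0]
contact_force: [1.1, 0.2, -1.6]
```

Free on the pin. About 14 mm left to the base.

```bash
python3 -m inch '[[[0,0,0.02,0,0,0],[0,0,0.04,0,0,0],[0,0,0.055,0,0,0],[0,0,0.055,0,0,0]]]'|grep -E "eef|contact"; for i in 1 2 3 ; do python3 -m inch '[[[0,0,0.005,0,0,0],[0,0,0.005,0,0,0]]]'|grep -E "eef|contact"; done
```

```text
eef_pos: [484.8, -254.6, 34.2]
contact_force: [-0.3, 0.0, -1.6]
eef_pos: [485.1, -254.8, 33.8]
contact_force: [-0.2, -0.4, -2.2]
eef_pos: [485.1, -254.8, 32.9]
contact_force: [0.4, 0.2, -2.8]
eef_pos: [485.1, -254.8, 31.8]
contact_force: [1.0, 0.0, -1.0]
```

```bash
for i in 1 2 3 ; do python3 -m inch '[[[0,0,0.004,0,0,0],[0,0,0.004,0,0,0]]]'|grep -E "eef|contact"; done
```

```text
eef_pos: [485.2, -254.8, 31.2]
contact_force: [0.4, 0.7, -1.8]
eef_pos: [485.2, -254.8, 31.1]
contact_force: [-1.6, 1.7, 9.5]
eef_pos: [485.2, -254.8, 31.1]
contact_force: [-5.4, 3.6, 20.2]
```

```bash
python3 -m inch '[[[0,0,-0.004,0,0,0],[0,0,-0.004,0,0,0],[0,0,-0.004,0,0,0],[0,0,-0.004,0,0,0]]]'|grep -E "eef|contact|grasp"; python3 -m inch '[[[0,0,0,0,0,0],[0,0,0,0,0,0],[0,0,0,0,0,0],[0,0,0,0,0,0],[0,0,0,0,0,0],[0,0,0,0,0,0],[0,0,0,0,0,0],[0,0,0,0,0,0]]]' 1; python3 -m inch '[[[0,0,-0.05,0,0,0],[0,0,-0.15,0,0,0],[0,0,-0.3,0,0,0],[0,0,-0.5,0,0,0],[0,0,-0.6,0,0,0],[0,0,-0.6,0,0,0],[0,0,-0.6,0,0,0]]]'; python3 -m inch '[[[-0.2,0,0,0,0,0],[-0.4,0,0,0,0,0],[-0.5,0,0,0,0,0],[-0.5,0,0,0,0,0],[-0.5,0,0,0,0,0],[-0.5,0,0,0,0,0]]]' | grep eef
python3 - <<'E'
from h import *
q=shoe(57,'w8',box=(200,440,0,235))
a=cv2.imread("pics/w8.png");b=r.grab_frame("side")[...,::-1];b=cv2.resize(b[210:310,240:400],(640,400),interpolation=3)
cv2.imwrite("pics/f8.png",cv2.resize(np.vstack([a,b]),(480,600)))
E
```

```text
eef_pos: [485.3, -254.9, 31.1]
contact_force: [-3.5, 1.2, 11.0]
grasp_force: 75.1
clock: 20.07
eef_pos: [485.1, -254.8, 30.3]
tcp_rot: [-3.142, 0.0, 1.393]
contact_force: [-0.8, -0.4, -0.7]
opening: 1.002
grasp_force: 0.0
clock: 20.65
eef_pos: [486.0, -255.2, 152.2]
tcp_rot: [3.138, 0.001, 1.393]
contact_force: [-0.4, 0.3, -0.4]
opening: 0.998
grasp_force: 0.0
eef_pos: [466.6, -352.2, 149.1]
px [294   0] [354 133]
[ 466.6 -352.2  149.1] ((483.8264465332031, -258.9302062988281), (82.41407012939453, 39.76731491088867), 79.75374603271484)
```

View pics/f8.png

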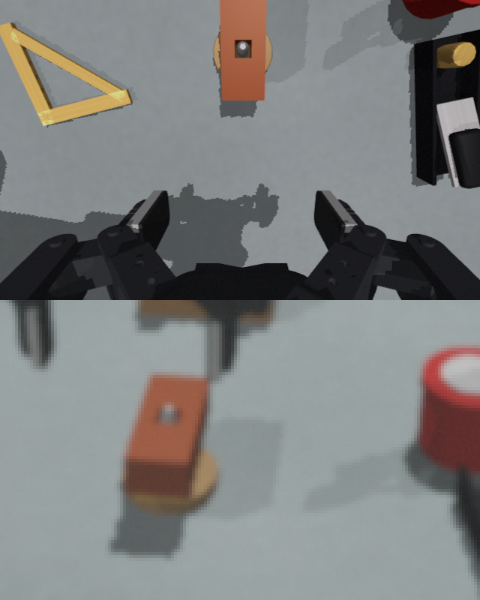

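The picture shows the stop flat on the base with the pin tip in its hole (wrist half, (243,47)). The fingers are open and clear, and the tin, plane and template are undisturbed.

```bash
python3 -c "
from rig import r
print(r.sign_off())"
```

```text
the job is handed in; nothing more can be done
None
```

The cherry stop was slid out of the jig, lifted clear and set over the storage pin flat on its base, then released and handed in at about 21 s; I touched none of the bystanders, and the sign-off returned no verdict.

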